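# Tip a casting blue face up, seat it in the marking-out corner and clamp it

## Task

The casting standing on end on the marking-out plate must be laid ready for stamping: without lifting it off the plate, tip it over with a push high on its side so that it lies flat with its blue-coated face up. Then slide it fully home into the corner, its long side flush against the long fence and its end flush against the end stop, and only then swing the red-gripped hold-down bar over and press it down until its pad rests on the casting. Let go of everything, and leave the hammer, the stamp holder and the parts box where they are.

Things in the scene. Friction and masses are not known exactly. Their poses are not given: they have to be found in the camera images.
- casting_mid (a point): Centre of the loose aluminium casting: 56 mm thick (own x), 80 wide (y), 140 long (z), 0.5 to 0.9 kg, flat-faced but for 6 mm pockets in its own +-y sides. It starts standing on end on the plate (own z up). The face at own +x, coated blue with two dark spots, starts facing roughly fixture -y. Pushed near its top it tips, pushed low it slides.
- nest (a point): Fixed to the fixture: where the casting's centre is when it lies fully home, 40 mm above the bench. Axes: x to the long fence, y to the end stop, z up. The fence's inner face is 40 mm from here in +x; the steel bar is 22 mm thick and runs from -175 to +75 mm in y. The stop's inner face is 70 mm from here in +y, 20 mm thick, 105 long. Both stand 30 mm above the plate.
- clamp_hinge (a point): Hinge axis of the hold-down bar, between two grey bracket cheeks behind the end stop: 115 mm from the nest point in fixture +y, 82 mm above the bench. The axis runs along fixture x; this point keeps the fixture's axes. The cheeks rise to 96 mm.
- clamp_grip (a point): Centre of the red grip (22 mm wide along the hinge axis, 45 mm long, 18 mm thick) at the end of the hold-down bar, 128 mm from the hinge axis; the bar ends 150 mm from the axis. Its own y points along the bar to the hinge, its own z is the side that is uppermost when the bar is down.
- clamp (a joint): Angle of the hold-down bar: 0 is level, pointing along fixture -y over the corner, its black pad (92 mm from the hinge) touching a casting lying 56 mm high; pi/2 is upright. It starts open, 1.65 to 1.95, leaning away from the corner. The hinge is stiff (about 2 N at the grip): the bar stays where it is left.
- hammer: Bystander: a hammer 300 mm long lying on the bench beyond the end stop. Origin about its middle, on the bench; own x along the handle.
- stamps: Bystander: a blue holder 60 x 100 mm, 73 mm tall, with steel stamps, on the bench behind the long fence. Origin at the centre of its underside.
- partsbox: Bystander: a white open parts box 90 x 140 mm, 35 mm tall, on the bench beyond the open end of the fixture. Origin at the centre of its underside.
- fixture: The marking-out fixture: a dark steel plate 260 x 410 mm, 12 mm thick, fixed to the bench, carrying the steel fence, the end stop and the hold-down bar. Origin on the bench; the plate reaches from x -160 to +100 mm and y -205 to +205 mm. The nest point is at x 25, y 50 mm. The end at -y is open.

How it is judged:
On the way, in this order (a step that is already met when the one before it is completed fails the run):
1. the casting lies flat with its blue face up, the hold-down bar still open (angle between casting_mid's own x axis and vertical below 0.08 rad and z of casting_mid in the frame of nest below 0.005 m and value of joint clamp above 0.8 rad), for 0.2 s.
2. the casting is fully home against fence and end stop (3 mm, 2 degrees), the bar still open (x of casting_mid in the frame of nest between -0.003 and 0.003 m and y of casting_mid in the frame of nest between -0.003 and 0.003 m and angle between the z axis of casting_mid and the y axis of nest, either way round below 0.035 rad and value of joint clamp above 0.5 rad), for 0.2 s.
At the end, for the whole second after the job is handed in: The casting lies at rest on the plate with its blue face up, its centre within 3 mm of its home in the corner along and across the fence and its length within 2 degrees of the fence; the hold-down bar is down on it (joint between -0.05 and 0.035 rad) (angle between casting_mid's own x axis and vertical below 0.05 rad and x of casting_mid in the frame of nest between -0.003 and 0.003 m and y of casting_mid in the frame of nest between -0.003 and 0.003 m and z of casting_mid in the frame of nest between -0.004 and 0.004 m and angle between the z axis of casting_mid and the y axis of nest, either way round below 0.035 rad and value of joint clamp between -0.05 and 0.035 rad and linear speed of casting below 0.01 m/s); the robot touches nothing.
It fails at once if the casting is lifted off the plate (its centre more than 110 mm above the bench) (height (world z) of casting_mid above 0.11 m).
It fails at once if the hammer is disturbed (moved 20 mm) (distance of hammer from where it was at the start of the episode above 0.02 m).
It fails at once if the stamp holder is disturbed (moved 20 mm) (distance of stamps from where it was at the start of the episode above 0.02 m).
It fails at once if the parts box is disturbed (moved 20 mm) (distance of partsbox from where it was at the start of the episode above 0.02 m).
It also fails if it takes over 69 s, if anything falls off the work surface, if the arm or the gripper's body presses on something with over 40 N, if the wrist force passes 120 N, or if a joint passes its speed limit or range.

## Robot

A 7-joint arm with a two-finger parallel gripper is mounted at the origin on the work surface. World frame = base frame: x ahead of the robot, y to its left, z up, the work surface at z = 0. Lengths are in m, angles in rad, forces in N, time in s.
With the tool pointing down it reaches from about 0.425 to 0.95 m from the base axis. Payload 4.7 kg.
Tool frame: the origin (TCP) lies midway between the tips of the shut fingers; the grasp point (between the pads) lies 19 mm behind it; z points along the fingers, x is the direction in which the jaws open and shut, and the axes are right-handed (so a half turn about z gives the same grasp; the last joint's range is limited). The gripper opens to 87 mm and grips with 3 to 60 N. Pads are 19 mm wide; open, the fingers measure 117 mm over their backs; the gripper's body (75 mm by 190 mm) begins 51 mm behind the grasp point.
Start: joints at [-1.33, 0.469, -0.049, 1.532, 0.024, 1.141, -0.082], TCP at [0.18, 0.651, 0.223] pointing down, gripper open.
Joint ranges: [-2.59, 2.59], [-0.33, 1.99], [-1.39, 1.29], [0.1, 2.45], [-1.04, 4.18], [0.21, 1.99], [-2.66, 2.66]. Speed limits (rad/s): [2.57, 2.57, 3.14, 3.14, 3.14, 3.14, 3.14].

## Interface

Orientations are given as a unit quaternion [w, x, y, z].
In Python, from plant import telemetry, cams, arm, models gives the robot as it stands.
- The arm moves only by the tool arm_command, never from a script. Its argument "commands" is a list of rows, each an object of numbers: "tx", "ty", "tz": the shift along the world's x, y, z in units of 40 cm (1.0 is 40 cm); "rx", "ry", "rz": the turn, a rotation vector about the world's x, y, z in units of 90 degrees (1.0 is 90 degrees). In form: [{"tx": .., "ty": .., "tz": .., "rx": .., "ry": .., "rz": ..}, ...]. A call has 1 to 10 rows; each row is the pose to reach, as a shift and turn from the pose commanded when the call began; what a row does not reach only later rows make up. A row lasts 1/12 s, in which the tool goes at most 41.7 mm and 7.16 degrees, less where a joint would pass 70% of its speed; a pose out of reach is approached as far as the arm can. A call with a number of a shift or a turn outside -1 to 1 is refused whole. A call with a gripper value outside its range is refused whole. "fingers" is the opening, from 0 (shut) to 1 (fully open), set as the call begins (left out, the last holds). The fingers move at their own pace and stop on an object; "grip_force" is the grip in N (left out, the last holds). Time passes only in rows, so rows that repeat a pose let the fingers close. It gives the time, the measured TCP pose, the force and the opening at its end, in the units of the state.
- telemetry.state(): the state, without advancing time (a new reading comes with each control period).
- cams.get_image(name): name is "scene" or "top" or "wrist"; returns the picture (480x640x3 uint8, red, green, blue); there is no depth.
- cams.camera_params(name): a dict with "fov_y" (degrees; the focal length in pixels is half the picture's height over the tangent of half this angle, whatever the lens; pixels are square), "cx", "cy" (the principal point, pixels), "R" (3x3) and "t" (3): a world point X has camera coordinates R X + t; the wrist camera has in their place "tool_from_camera" (4x4, takes a point from camera to tool coordinates, whose origin is the TCP and whose axes are the tool frame's). Camera axes: x right, y down, z forward; pixel columns grow to the right and rows downward; lengths in m; the calibration is good to about 2 mm. The wrist camera is an equidistant fisheye: a pixel r from the principal point sees the ray r / f radians off the axis. A picture is of the moment at which its call begins: read the wrist's pose just before it. camera_params takes no time and is no camera call.
- arm.close_job(): hands the job in, once; it reports no verdict.
Trained networks look in the newest picture that a camera, given by its name, has taken for a name from the list of things; names that differ only in an ending like _2 or _b are one class to them, and where a whole thing is asked for, a point or a joint stands for the part that bears it (a point fixed in the world has none). Each returns a list of dicts, best first, with "p" (0 to 1); they miss things now and then, are a little off and sometimes report something else, mostly with a low value. They report only what shows in the picture. A call takes as long as a camera call.
- models.spot_in(camera, query): "bbox" ([left, top, width, height] in pixels, round what is visible of it).
- models.silhouettes(camera, query): "region" (480x640 bool, what is visible of it) and "bbox" ([left, top, width, height] in pixels, round what is visible of it).
- models.place_of(camera, query): "at" ([column, row] in pixels: a listed point, or the origin of a listed thing).
The state is a dict: "t": time; "q": joint angles; "qd": joint speeds; "effort": joint torques, N m; "tool_pos": TCP position; "orientation": TCP orientation; "wrist_force": force on the tool from outside, world axes, zero at the start; "ft_torque": the same for the moment, N m; "grip_width": finger opening in m.
Only numpy, scipy, OpenCV 4.12 (cv2) and the standard library are available. Lean on these libraries where they do the work, as an engineer would, in place of code of your own. Each camera call takes 0.05 s, during which the arm holds its last target.

## Working session

There is one attempt and no reset: what is moved stays moved. The work goes in short steps, Python scripts to look and compute and a tool call to move; the robot and the scene stay as the last step left them, time stands still between calls to the robot, and variables do not carry over. Pictures are saved under pics/ and viewed, and the job is handed in when it is done.

Besides the shell and the picture viewer there is one more tool, called after "Emit:" in YAML: its name, and indented under it one key for each argument. arm_command: Moves the arm, as the interface text tells. Shifts and turns lie within -1 to 1; 1 stands for 40 cm of shift or 90 degrees of turn. Its arguments: {"type":"object","properties":{"commands":{"type":"array","items":{"type":"object","properties":{"tx":{"type":"number"},"ty":{"type":"number"},"tz":{"type":"number"},"rx":{"type":"number"},"ry":{"type":"number"},"rz":{"type":"number"}}}},"fingers":{"type":"number"},"grip_force":{"type":"number"}},"required":["commands"]}

```bash
ls; mkdir -p pics
python3 - <<'E'
from plant import telemetry, cams, arm, models
import cv2, numpy as np
s=telemetry.state()
print({k:np.round(v,3) for k,v in s.items()})
for c in ["scene","top","wrist"]:
    im=cams.get_image(c); cv2.imwrite(f"pics/a_{c}.png",im[:,:,::-1])
    p=cams.camera_params(c); print(c,{k:np.round(v,4).tolist() for k,v in p.items()})
    for q in ["casting_mid","nest","clamp_hinge","clamp_grip","fixture","hammer","stamps","partsbox"]:
        r=models.place_of(c,q)
        print(c,q,[(np.round(d["at"],1).tolist(),round(d["p"],2)) for d in r[:2]])
print(telemetry.state()["t"])
E
```

```text
pics
{'t': np.float64(0.0), 'q': array([-1.33 ,  0.469, -0.049,  1.534,  0.024,  1.141, -0.082]), 'qd': array([-0.001,  0.001, -0.   , -0.001, -0.   , -0.   , -0.   ]), 'effort': array([-0.0000e+00, -5.0798e+01, -8.1000e-02, -2.3617e+01, -6.1000e-02,
        3.8000e-02,  0.0000e+00]), 'tool_pos': array([0.18 , 0.65 , 0.221]), 'orientation': array([ 0.001,  0.796,  0.606, -0.001]), 'wrist_force': array([ 0.235, -0.643,  0.051]), 'ft_torque': array([0.044, 0.036, 0.022]), 'grip_width': np.float64(0.087)}
scene {'fov_y': 55.2784, 'cx': 320.3419, 'cy': 230.9074, 'R': [[-0.5744, 0.8185, -0.0134], [0.5768, 0.393, -0.7161], [-0.5809, -0.419, -0.6979]], 't': [0.3509, -0.3002, 1.4576]}
scene casting_mid [([263.8, 199.0], 0.73)]
scene nest [([313.8, 245.5], 0.88)]
scene clamp_hinge [([359.1, 244.5], 0.94)]
scene clamp_grip [([376.5, 206.8], 0.81)]
scene fixture [([299.5, 240.1], 0.88)]
scene hammer [([432.7, 289.7], 0.8)]
scene stamps [([254.8, 277.0], 0.7)]
scene partsbox [([178.0, 204.5], 0.79), ([256.2, 275.3], 0.15)]
top {'fov_y': 49.3874, 'cx': 320.4446, 'cy': 240.0507, 'R': [[-0.1097, -0.9939, 0.0059], [-0.9696, 0.1057, -0.2209], [0.2189, -0.03, -0.9753]], 't': [0.0689, 0.6537, 1.0831]}
top casting_mid [([402.1, 252.5], 0.8)]
top nest [([327.6, 259.0], 0.94)]
top clamp_hinge [([275.5, 267.1], 0.7)]
top clamp_grip [([251.2, 263.1], 0.73)]
top fixture [([351.7, 264.3], 0.9), ([254.8, 260.6], 0.27)]
top hammer [([200.5, 302.3], 0.69), ([398.5, 255.5], 0.58)]
top stamps [([341.0, 204.5], 0.9), ([327.0, 261.3], 0.51)]
top partsbox [([493.5, 221.6], 0.89)]
wrist {'fov_y': 65.7065, 'cx': 323.3731, 'cy': 233.018, 'tool_from_camera': [[1.0, 0.0005, 0.0009, -0.0006], [-0.0007, 0.9664, 0.2569, -0.0697], [-0.0008, -0.2569, 0.9664, -0.1624], [0.0, 0.0, 0.0, 1.0]]}
wrist casting_mid []
wrist nest []
wrist clamp_hinge []
wrist clamp_grip []
wrist fixture []
wrist hammer []
wrist stamps []
wrist partsbox []
1.35
```

View pics/a_scene.png

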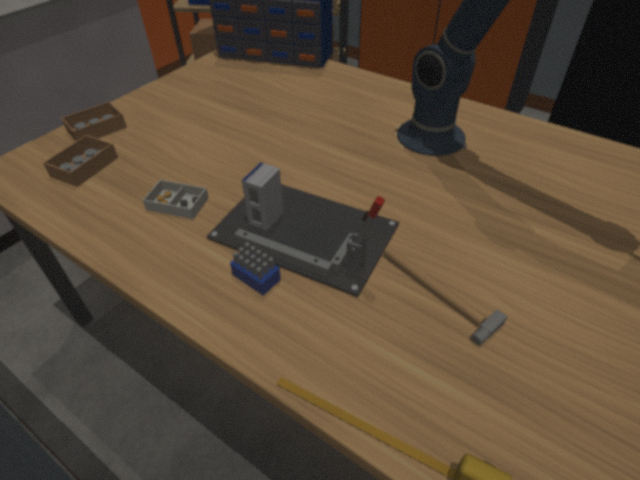

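View pics/a_top.png

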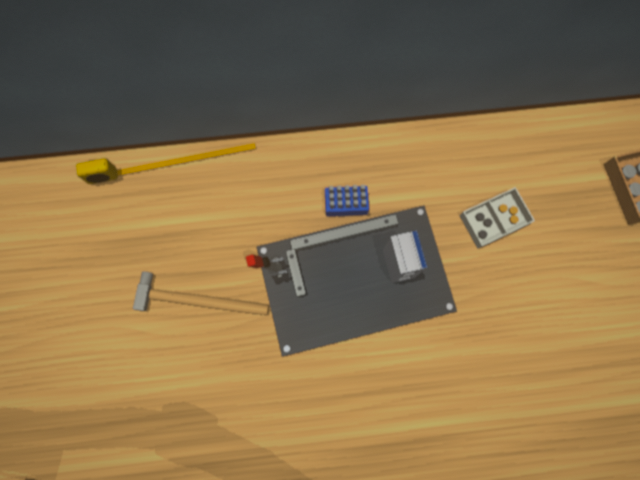

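```bash
cat > h.py <<'E'
import numpy as np, cv2
from plant import telemetry, cams, arm, models
def ray(c,px,p=None):
    p=p or cams.camera_params(c); f=240/np.tan(np.radians(p["fov_y"]/2))
    R=np.array(p["R"]);t=np.array(p["t"])
    d=np.array([(px[0]-p["cx"])/f,(px[1]-p["cy"])/f,1.]); return -R.T@t, R.T@d
def atz(c,px,z):
    o,d=ray(c,px); return o+d*(z-o[2])/d[2]
def proj(c,X):
    p=cams.camera_params(c); f=240/np.tan(np.radians(p["fov_y"]/2))
    x=np.array(X)@np.array(p["R"]).T+np.array(p["t"]); return x[...,:2]/x[...,2:]*f+[p["cx"],p["cy"]]
def tri(pa,pb,ca="scene",cb="top"):
    o1,d1=ray(ca,pa);o2,d2=ray(cb,pb)
    A=np.stack([d1,-d2],1);s=np.linalg.lstsq(A,o2-o1,rcond=None)[0]
    a=o1+d1*s[0];b=o2+d2*s[1]; return (a+b)/2,np.linalg.norm(a-b)
E
python3 - <<'E'
from h import *
pts={"casting_mid":([263.8,199],[402.1,252.5]),"nest":([313.8,245.5],[327.6,259.]),"hinge":([359.1,244.5],[275.5,267.1]),"grip":([376.5,206.8],[251.2,263.1]),"fixture":([299.5,240.1],[351.7,264.3]),"hammer":([432.7,289.7],[200.5,302.3]),"stamps":([254.8,277],[341,204.5]),"box":([178,204.5],[493.5,221.6])}
for k,(a,b) in pts.items(): 
    x,e=tri(a,b); print(k,x.round(4),round(e,4))
E
```

```text
casting_mid [ 0.6063 -0.1743  0.0832] 0.0058
nest [ 0.621  -0.0139  0.0255] 0.004
hinge [0.6058 0.1012 0.0827] 0.0005
grip [0.5988 0.1359 0.2041] 0.008
fixture [ 6.067e-01 -6.900e-02  4.000e-04] 0.005
hammer [0.5605 0.2773 0.0022] 0.0142
stamps [ 0.7582 -0.0695  0.0052] 0.0153
box [ 0.6769 -0.4245 -0.0074] 0.0044
```

Run:
```python
import cv2
im=cv2.imread("pics/a_top.png"); cv2.imwrite("pics/a_topz.png",cv2.resize(im[190:365,235:475],None,fx=3.3,fy=3.3,interpolation=cv2.INTER_CUBIC))
im=cv2.imread("pics/a_scene.png"); cv2.imwrite("pics/a_scenez.png",cv2.resize(im[155:300,200:410],None,fx=3.8,fy=3.8,interpolation=cv2.INTER_CUBIC))
```

```text
(no output)
```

View pics/a_topz.png

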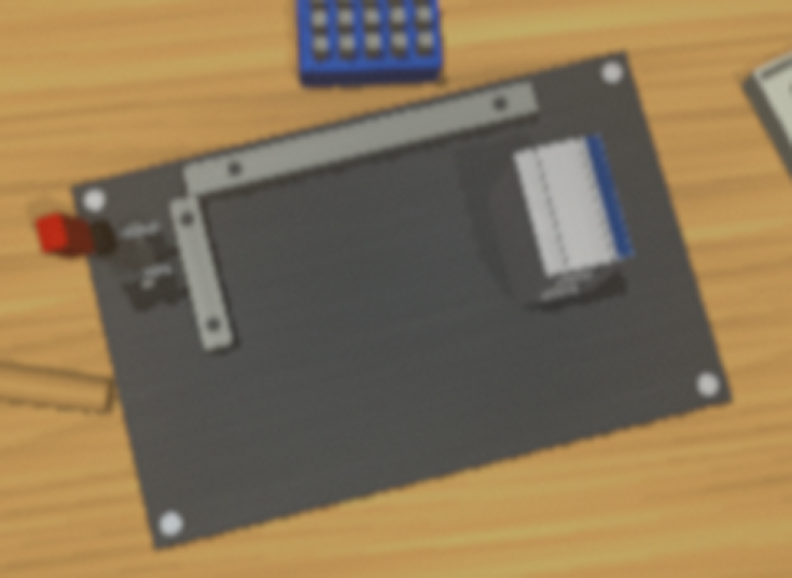

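View pics/a_scenez.png

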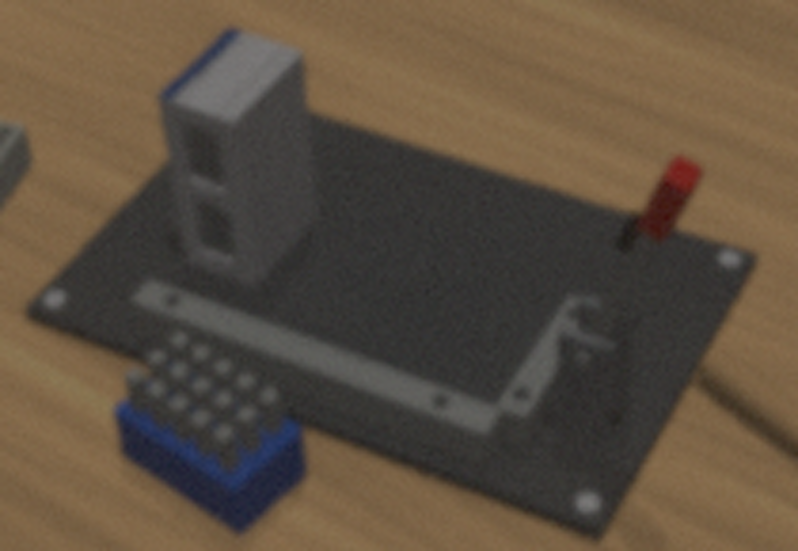

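```bash
cat >> h.py <<'E'
def fit(L,W):
    L=np.array(L)[:,:2];W=np.array(W)[:,:2];lm=L.mean(0);wm=W.mean(0)
    a=L-lm;b=W-wm;th=np.arctan2((a[:,0]*b[:,1]-a[:,1]*b[:,0]).sum(),(a*b).sum())
    c,s=np.cos(th),np.sin(th);R=np.array([[c,-s],[s,c]]);t=wm-R@lm
    return th,t,(L@R.T+t-W)
E
python3 - <<'E'
from h import *
tp=lambda x,y:(x/3.3+235-.35,y/3.3+190-.35); sc=lambda x,y:(x/3.8+200-.37,y/3.8+155-.37)
P=[(.1,.205,"top",tp(75,187)),(.1,-.205,"top",tp(626,52)),(-.16,-.205,"top",tp(731,400)),(-.16,.205,"top",tp(156,548)),
(.1,-.205,"scene",sc(28,312)),(.1,.205,"scene",sc(600,538)),(-.16,.205,"scene",sc(755,255))]
for sel in (P[:4],P[4:],P):
    th,t,r=fit([p[:2] for p in sel],[atz(p[2],p[3],.012) for p in sel]); print(np.degrees(th),t,(r*1e3).round(1).tolist())
    c,s=np.cos(th),np.sin(th);R=np.array([[c,-s],[s,c]])
    print(" nest",t+R@[.025,.05]," hinge",t+R@[.025,.165])
# casting top
Q=[(-.028,.04,"top",tp(515,152)),(.028,.04,"top",tp(598,135)),(.028,-.04,"top",tp(632,257)),(-.028,-.04,"top",tp(549,276)),]
W=[atz(q[2],q[3],.152) for q in Q]; th2,t2,r=fit([(q[0],q[1]) for q in Q],W);print(np.degrees(th2),t2,(r*1e3).round(1).tolist(), "in fix",R.T@(t2-t))
W=[atz("scene",sc(*q),.152) for q in [(163,98),(235,122),(302,58),(235,30)]];
th2,t2,r=fit([(.028,.04),(-.028,.04),(-.028,-.04),(.028,-.04)],W);print(np.degrees(th2),t2,(r*1e3).round(1).tolist(), "in fix",R.T@(t2-t))
E
```

```text
7.797681787796061 [ 0.60283987 -0.07081207] [[2.1, 3.0], [1.7, -1.3], [-1.8, -3.0], [-1.9, 1.3]]
 nest [ 0.62082493 -0.01788251]  hinge [0.60522225 0.09605412]
8.11333485397574 [ 0.608353  -0.0693966] [[2.3, -3.4], [-1.8, 0.5], [-0.5, 2.8]]
 nest [ 0.62604619 -0.01636877]  hinge [0.60981605 0.09748018]
7.839632755492984 [ 0.6050586  -0.07018538] [[4.1, 3.7], [4.0, -0.6], [0.6, -2.4], [0.2, 1.8], [-1.9, -4.8], [-4.1, -0.6], [-2.9, 3.0]]
 nest [ 0.6230049  -0.01724268]  hinge [0.6073188 0.0966825]
-83.36262599816874 [ 0.59585279 -0.17707794] [[-0.6, 1.0], [0.6, -1.3], [0.2, -1.3], [-0.1, 1.6]] in fix [-0.02370001 -0.10463783]
-84.63858810900808 [ 0.59951754 -0.17515945] [[1.3, -2.3], [2.9, 1.9], [-4.4, 1.0], [0.1, -0.6]] in fix [-0.01980783 -0.10323714]
```

Emit:
arm_command:
  commands:
    - {"tx": 0.1,"ty": -0.1,"tz": 0.1,"rz": -0.07}
    - {"tx": 0.2,"ty": -0.2,"tz": 0.2,"rz": -0.14}
    - {"tx": 0.3,"ty": -0.3,"tz": 0.2,"rz": -0.21}
    - {"tx": 0.37,"ty": -0.4,"tz": 0.2,"rz": -0.28}
    - {"tx": 0.42,"ty": -0.5,"tz": 0.2,"rz": -0.35}
    - {"tx": 0.47,"ty": -0.6,"tz": 0.2,"rz": -0.42}
    - {"tx": 0.52,"ty": -0.7,"tz": 0.2,"rz": -0.5}
    - {"tx": 0.57,"ty": -0.8,"tz": 0.2,"rz": -0.57}
    - {"tx": 0.62,"ty": -0.9,"tz": 0.2,"rz": -0.64}
    - {"tx": 0.67,"ty": -1.0,"tz": 0.2,"rz": -0.72}
  fingers: 0

```text
invalid input at $.commands[0]: expected keys tx, ty, tz, rx, ry, rz
```

```bash
cat >> h.py <<'E'
TH=np.radians(7.85); T0=np.array([.6050,-.0700])
def f2w(x,y,T=T0,th=TH):
    c,s=np.cos(th),np.sin(th); return np.array([c*x-s*y,s*x+c*y])+T
def w2f(p,T=T0,th=TH):
    c,s=np.cos(th),np.sin(th); d=np.array(p)[:2]-T; return np.array([c*d[0]+s*d[1],-s*d[0]+c*d[1]])
def yaw(q):
    from scipy.spatial.transform import Rotation as Ro
    m=Ro.from_quat([q[1],q[2],q[3],q[0]]).as_matrix(); return np.degrees(np.arctan2(m[1,0],m[0,0])),m[:,2]
def st():
    s=telemetry.state();print("t %.2f"%s["t"],"tcp",np.round(s["tool_pos"],4),"fix",w2f(s["tool_pos"]).round(4),"yaw %.1f"%yaw(s["orientation"])[0],"z",yaw(s["orientation"])[1].round(3),"F",np.round(s["wrist_force"],1),"w %.3f"%s["grip_width"]);return s
E
python3 -c "
from h import *
st()
print(f2w(-.022,-.185),f2w(-.022,-.05))"
```

```text
t 1.35 tcp [0.1799 0.6506 0.2226] fix [-0.3227  0.7719] yaw 74.5 z [-0.  0. -1.] F [ 0.3 -0.2 -0.5] w 0.087
[ 0.60847348 -0.25627113] [ 0.59003517 -0.12253621]
```

All six keys are required.

Emit:
arm_command:
  commands:
    - {"tx": 0.1,"ty": -0.1,"tz": 0.1,"rx": 0,"ry": 0,"rz": -0.07}
    - {"tx": 0.2,"ty": -0.2,"tz": 0.2,"rx": 0,"ry": 0,"rz": -0.14}
    - {"tx": 0.3,"ty": -0.3,"tz": 0.2,"rx": 0,"ry": 0,"rz": -0.21}
    - {"tx": 0.37,"ty": -0.4,"tz": 0.2,"rx": 0,"ry": 0,"rz": -0.28}
    - {"tx": 0.42,"ty": -0.5,"tz": 0.2,"rx": 0,"ry": 0,"rz": -0.35}
    - {"tx": 0.47,"ty": -0.6,"tz": 0.2,"rx": 0,"ry": 0,"rz": -0.42}
    - {"tx": 0.52,"ty": -0.7,"tz": 0.2,"rx": 0,"ry": 0,"rz": -0.5}
    - {"tx": 0.57,"ty": -0.8,"tz": 0.2,"rx": 0,"ry": 0,"rz": -0.57}
    - {"tx": 0.62,"ty": -0.9,"tz": 0.2,"rx": 0,"ry": 0,"rz": -0.64}
    - {"tx": 0.67,"ty": -1.0,"tz": 0.2,"rx": 0,"ry": 0,"rz": -0.74}
  fingers: 0

```text
t: 2.18
tool_pos: [0.4086, 0.3256, 0.302]
orientation: [-0.0, 0.997, 0.082, 0.0]
wrist_force: [2.0, -0.4, 0.0]
grip_width: 0.0284
```

```bash
python3 -c "
from h import *
st()"
```

```text
t 2.18 tcp [0.4086 0.3256 0.302 ] fix [-0.1405  0.4188] yaw 9.5 z [ 0.001  0.001 -1.   ] F [ 2.  -0.4  0. ] w 0.028
```

Emit:
arm_command:
  commands:
    - {"tx": 0.05,"ty": -0.1,"tz": 0.02,"rx": 0,"ry": 0,"rz": -0.01}
    - {"tx": 0.1,"ty": -0.2,"tz": 0.02,"rx": 0,"ry": 0,"rz": -0.01}
    - {"tx": 0.15,"ty": -0.3,"tz": 0.02,"rx": 0,"ry": 0,"rz": -0.01}
    - {"tx": 0.2,"ty": -0.4,"tz": 0.02,"rx": 0,"ry": 0,"rz": -0.01}
    - {"tx": 0.25,"ty": -0.5,"tz": 0.02,"rx": 0,"ry": 0,"rz": -0.01}
    - {"tx": 0.3,"ty": -0.6,"tz": 0.02,"rx": 0,"ry": 0,"rz": -0.01}
    - {"tx": 0.35,"ty": -0.7,"tz": 0.02,"rx": 0,"ry": 0,"rz": -0.01}
    - {"tx": 0.4,"ty": -0.8,"tz": 0.02,"rx": 0,"ry": 0,"rz": -0.01}
    - {"tx": 0.45,"ty": -0.9,"tz": 0.02,"rx": 0,"ry": 0,"rz": -0.01}
    - {"tx": 0.5,"ty": -1.0,"tz": 0.02,"rx": 0,"ry": 0,"rz": -0.01}
  fingers: 0

```text
t: 3.02
tool_pos: [0.5946, -0.0462, 0.31]
orientation: [-0.0, 0.997, 0.078, 0.0]
wrist_force: [0.4, -0.3, 0.4]
grip_width: 0.0008
```

```bash
python3 -c "
from h import *
s=st()
print((f2w(-.022,-.18)-s['tool_pos'][:2])/.4)"
```

```text
t 3.02 tcp [ 0.5946 -0.0462  0.31  ] fix [-0.0071  0.025 ] yaw 8.9 z [ 0.001  0.001 -1.   ] F [ 0.4 -0.3  0.4] w 0.001
[ 0.03300505 -0.5126931 ]
```

Emit:
arm_command:
  commands:
    - {"tx": 0.0,"ty": -0.1,"tz": 0.0,"rx": 0,"ry": 0,"rz": -0.01}
    - {"tx": 0.01,"ty": -0.2,"tz": 0.0,"rx": 0,"ry": 0,"rz": -0.01}
    - {"tx": 0.02,"ty": -0.3,"tz": 0.0,"rx": 0,"ry": 0,"rz": -0.01}
    - {"tx": 0.03,"ty": -0.4,"tz": 0.0,"rx": 0,"ry": 0,"rz": -0.01}
    - {"tx": 0.03,"ty": -0.5,"tz": 0.0,"rx": 0,"ry": 0,"rz": -0.01}
    - {"tx": 0.03,"ty": -0.5,"tz": 0.0,"rx": 0,"ry": 0,"rz": -0.01}
    - {"tx": 0.03,"ty": -0.5,"tz": 0.0,"rx": 0,"ry": 0,"rz": -0.01}
    - {"tx": 0.03,"ty": -0.5,"tz": 0.0,"rx": 0,"ry": 0,"rz": -0.01}

```text
t: 3.68
tool_pos: [0.6061, -0.2439, 0.3094]
orientation: [-0.001, 0.998, 0.07, 0.0]
wrist_force: [0.4, 0.8, -0.3]
grip_width: 0.0004
```

```bash
python3 -c "
from h import *
s=st()
print((f2w(-.022,-.18)-s['tool_pos'][:2])/.4)
im=cams.get_image('top'); cv2.imwrite('pics/b_top.png',cv2.resize(im[170:370,235:535,::-1],None,fx=2.6,fy=2.6))
im=cams.get_image('wrist'); cv2.imwrite('pics/b_wrist.png',im[:,:,::-1])
"
```

```text
t 3.68 tcp [ 0.6061 -0.2439  0.3094] fix [-0.0227 -0.1725] yaw 8.0 z [-0.     0.001 -1.   ] F [ 0.4  0.8 -0.3] w 0.000
[ 0.00424552 -0.01842693]
```

View pics/b_wrist.png

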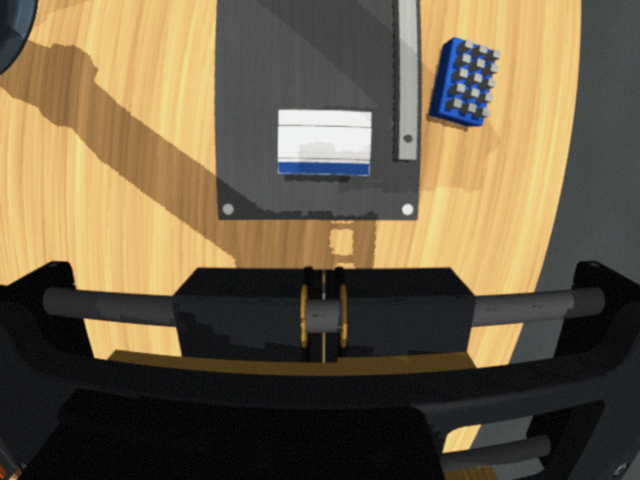

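View pics/b_top.png

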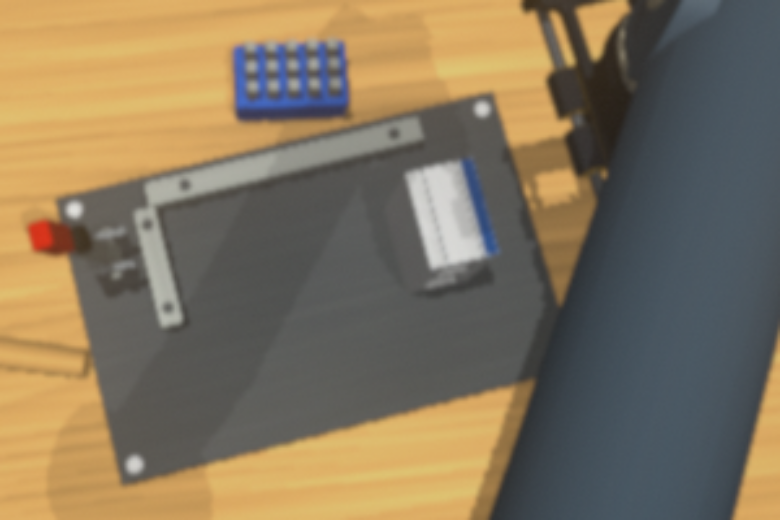

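```bash
cat >> h.py <<'E'
def wray(px,s):
    from scipy.spatial.transform import Rotation as Ro
    p=cams.camera_params("wrist"); f=240/np.tan(np.radians(p["fov_y"]/2))
    u=np.array([px[0]-p["cx"],px[1]-p["cy"]]);r=np.linalg.norm(u);a=r/f
    d=np.r_[np.sin(a)*u/r,np.cos(a)]; M=np.array(p["tool_from_camera"])
    q=s["orientation"];R=Ro.from_quat([q[1],q[2],q[3],q[0]]).as_matrix()
    return R@M[:3,3]+s["tool_pos"],R@M[:3,:3]@d
def watz(px,z,s):
    o,d=wray(px,s);return o+d*(z-o[2])/d[2]
E
python3 - <<'E'
from h import *
s=telemetry.state()
for n,px,z in [("plate +x-y (100,-205)",(419,217),.012),("plate -x-y (-160,-205)",(220,218),.012),("fence end inner (65,-125)",(398,159),.042),("fence end outer (87,-125)",(416,158),.042),
 ("fence inner far",(398,2),.042),("screw",(228,209),.012),("screw",(407,209),.012)]:
    w=watz(px,z,s); print(n,w.round(4),w2f(w).round(4))
for px in [(278,110),(372,110),(371,163),(278,161)]:
    w=watz(px,.152,s); print("cast",w.round(4),w2f(w).round(4))
E
```

```text
plate +x-y (100,-205) [ 0.7339 -0.255   0.012 ] [ 0.1025 -0.2009]
plate -x-y (-160,-205) [ 0.4785 -0.293   0.012 ] [-0.1558 -0.2036]
fence end inner (65,-125) [ 0.6867 -0.1853  0.042 ] [ 0.0652 -0.1253]
fence end outer (87,-125) [ 0.708  -0.1803  0.042 ] [ 0.0869 -0.1234]
fence inner far [0.6601 0.0046 0.042 ] [0.0648 0.0664]
screw [ 0.4883 -0.2797  0.012 ] [-0.1443 -0.1918]
screw [ 0.716  -0.2471  0.012 ] [ 0.0858 -0.1906]
cast [ 0.5554 -0.1556  0.152 ] [-0.0609 -0.078 ]
cast [ 0.6346 -0.1441  0.152 ] [ 0.0192 -0.0775]
cast [ 0.6408 -0.1897  0.152 ] [ 0.0191 -0.1234]
cast [ 0.5612 -0.1994  0.152 ] [-0.061  -0.1222]
```

Emit:
arm_command:
  commands:
    - {"tx": 0,"ty": 0,"tz": -0.1,"rx": 0,"ry": 0,"rz": 0}
    - {"tx": 0,"ty": 0,"tz": -0.2,"rx": 0,"ry": 0,"rz": 0}
    - {"tx": 0,"ty": 0,"tz": -0.3,"rx": 0,"ry": 0,"rz": 0}
    - {"tx": 0,"ty": 0,"tz": -0.4,"rx": 0,"ry": 0,"rz": 0}
    - {"tx": 0,"ty": 0,"tz": -0.437,"rx": 0,"ry": 0,"rz": 0}
    - {"tx": 0,"ty": 0,"tz": -0.437,"rx": 0,"ry": 0,"rz": 0}
    - {"tx": -0.004,"ty": 0.03,"tz": -0.437,"rx": 0,"ry": 0,"rz": 0}
    - {"tx": -0.006,"ty": 0.04,"tz": -0.437,"rx": 0,"ry": 0,"rz": 0}
    - {"tx": -0.007,"ty": 0.05,"tz": -0.437,"rx": 0,"ry": 0,"rz": 0}
    - {"tx": -0.008,"ty": 0.06,"tz": -0.437,"rx": 0,"ry": 0,"rz": 0}

```text
t: 4.62
tool_pos: [0.604, -0.2197, 0.1369]
orientation: [0.0, 0.998, 0.07, 0.002]
wrist_force: [-0.3, 0.3, -0.5]
grip_width: 0.0002
```

```bash
python3 -c "
from h import *
s=st()
im=cams.get_image('wrist'); cv2.imwrite('pics/c_wrist.png',im[:,:,::-1])
"
```

```text
t 4.62 tcp [ 0.604  -0.2197  0.1369] fix [-0.0214 -0.1482] yaw 8.1 z [ 0.004 -0.    -1.   ] F [-0.3  0.3 -0.5] w 0.000
```

View pics/c_wrist.png

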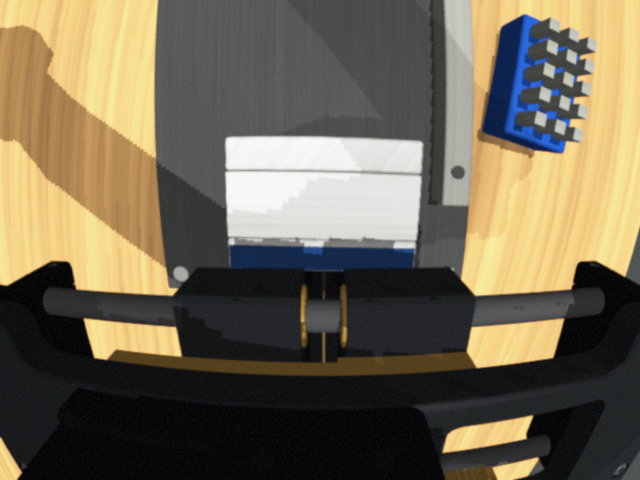

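Emit:
arm_command:
  commands:
    - {"tx": -0.002,"ty": 0.0125,"tz": 0,"rx": 0,"ry": 0,"rz": 0}
    - {"tx": -0.0035,"ty": 0.025,"tz": 0,"rx": 0,"ry": 0,"rz": 0}
    - {"tx": -0.005,"ty": 0.0375,"tz": 0,"rx": 0,"ry": 0,"rz": 0}
    - {"tx": -0.007,"ty": 0.05,"tz": 0,"rx": 0,"ry": 0,"rz": 0}
    - {"tx": -0.0085,"ty": 0.0625,"tz": 0,"rx": 0,"ry": 0,"rz": 0}
    - {"tx": -0.01,"ty": 0.075,"tz": 0,"rx": 0,"ry": 0,"rz": 0}
    - {"tx": -0.012,"ty": 0.0875,"tz": 0,"rx": 0,"ry": 0,"rz": 0}
    - {"tx": -0.0135,"ty": 0.1,"tz": 0,"rx": 0,"ry": 0,"rz": 0}
    - {"tx": -0.0135,"ty": 0.1,"tz": 0,"rx": 0,"ry": 0,"rz": 0}

```text
t: 5.42
tool_pos: [0.5971, -0.1783, 0.1343]
orientation: [-0.001, 0.998, 0.071, -0.001]
wrist_force: [0.9, 1.3, 0.2]
grip_width: 0.0004
```

```bash
python3 -c "
from h import *
s=st()
im=cams.get_image('wrist'); cv2.imwrite('pics/d_wrist.png',im[:,:,::-1])
im=cams.get_image('scene'); cv2.imwrite('pics/d_scene.png',cv2.resize(im[130:300,180:420,::-1],None,fx=3.2,fy=3.2))
"
```

```text
t 5.42 tcp [ 0.5971 -0.1783  0.1343] fix [-0.0226 -0.1062] yaw 8.1 z [-0.001  0.002 -1.   ] F [0.9 1.3 0.2] w 0.000
```

View pics/d_scene.png

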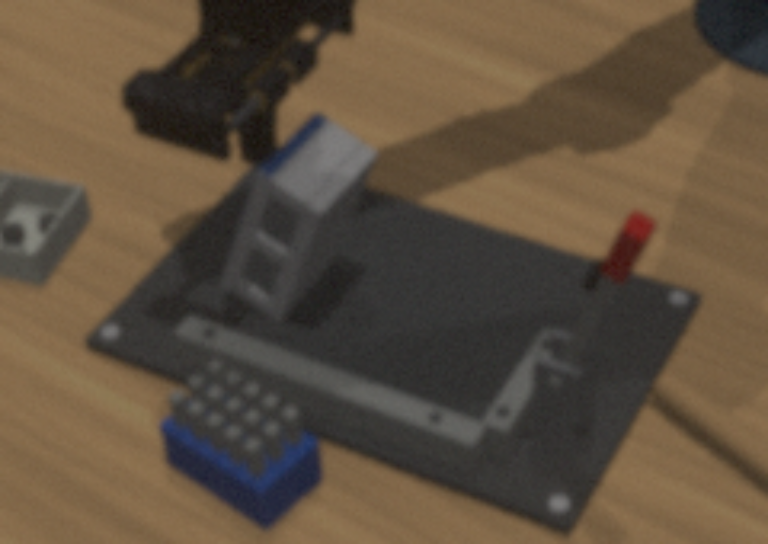

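The casting is tipping cleanly about its far bottom edge (about 16°). I'll continue past the balance point.

Emit:
arm_command:
  commands:
    - {"tx": -0.0015,"ty": 0.01,"tz": 0,"rx": 0,"ry": 0,"rz": 0}
    - {"tx": -0.003,"ty": 0.02,"tz": 0,"rx": 0,"ry": 0,"rz": 0}
    - {"tx": -0.004,"ty": 0.03,"tz": 0,"rx": 0,"ry": 0,"rz": 0}
    - {"tx": -0.0055,"ty": 0.04,"tz": 0,"rx": 0,"ry": 0,"rz": 0}
    - {"tx": -0.007,"ty": 0.05,"tz": 0,"rx": 0,"ry": 0,"rz": 0}
    - {"tx": -0.0085,"ty": 0.06,"tz": 0,"rx": 0,"ry": 0,"rz": 0}
    - {"tx": -0.0085,"ty": 0.06,"tz": 0,"rx": 0,"ry": 0,"rz": 0}
    - {"tx": -0.0085,"ty": 0.06,"tz": 0,"rx": 0,"ry": 0,"rz": 0}
    - {"tx": -0.0085,"ty": 0.06,"tz": 0,"rx": 0,"ry": 0,"rz": 0}

```text
t: 6.27
tool_pos: [0.594, -0.1567, 0.1349]
orientation: [0.0, 0.998, 0.07, 0.0]
wrist_force: [-0.4, -1.3, 0.4]
grip_width: 0.0001
```

```bash
python3 -c "
from h import *
s=st()
im=cams.get_image('wrist'); cv2.imwrite('pics/e_wrist.png',im[:,:,::-1])
im=cams.get_image('scene'); cv2.imwrite('pics/e_scene.png',cv2.resize(im[130:300,180:420,::-1],None,fx=3.2,fy=3.2))
"
```

```text
t 6.27 tcp [ 0.594  -0.1567  0.1349] fix [-0.0227 -0.0844] yaw 8.0 z [ 0. -0. -1.] F [-0.4 -1.3  0.4] w 0.000
```

View pics/e_scene.png

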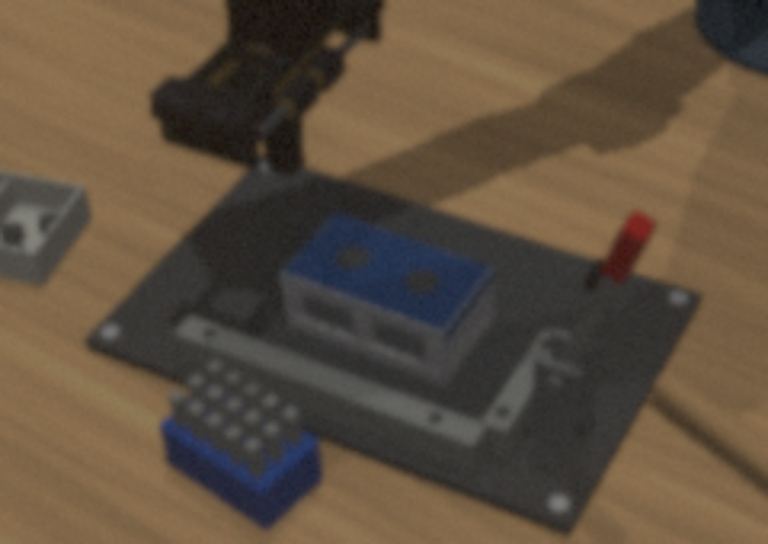

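View pics/e_wrist.png

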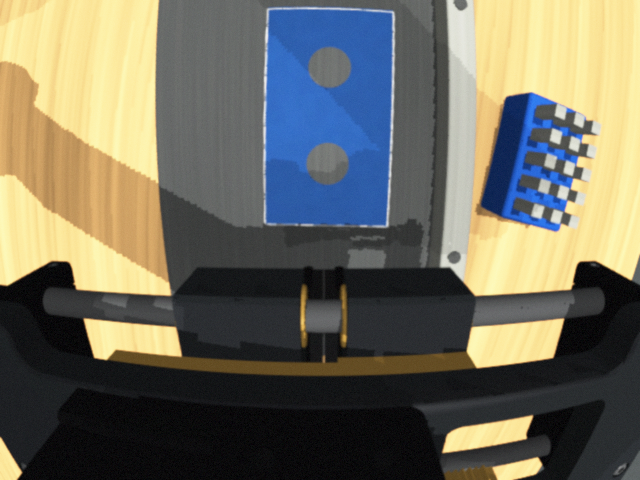

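Run:
```python
from h import *
s=telemetry.state()
W=[watz(p,.068,s) for p in [(266,9),(394,12),(388,226),(265,225)]]
for w in W: print(w2f(w).round(4))
print(w2f(np.mean(W,0)))
for px in [(441,260),(444,20)]: print("fence inner",w2f(watz(px,.042,s)).round(4))
print((f2w(-.13,.0)-s['tool_pos'][:2])/.4,(f2w(-.09,.0)-f2w(-.13,0))/.4)
```

```text
[-0.0586  0.0679]
[0.021  0.0666]
[ 0.0188 -0.0713]
[-0.06   -0.0708]
[-0.01970417 -0.00190043]
fence inner [ 0.0659 -0.1037]
fence inner [0.0625 0.0735]
[-0.29433264  0.17291053] [0.0990629  0.01365801]
```

Emit:
arm_command:
  commands:
    - {"tx": -0.08,"ty": 0.045,"tz": 0,"rx": 0,"ry": 0,"rz": 0}
    - {"tx": -0.16,"ty": 0.09,"tz": 0,"rx": 0,"ry": 0,"rz": 0}
    - {"tx": -0.24,"ty": 0.135,"tz": 0,"rx": 0,"ry": 0,"rz": 0}
    - {"tx": -0.294,"ty": 0.173,"tz": 0,"rx": 0,"ry": 0,"rz": 0}
    - {"tx": -0.294,"ty": 0.173,"tz": 0,"rx": 0,"ry": 0,"rz": 0}
    - {"tx": -0.294,"ty": 0.173,"tz": -0.08,"rx": 0,"ry": 0,"rz": 0}
    - {"tx": -0.294,"ty": 0.173,"tz": -0.16,"rx": 0,"ry": 0,"rz": 0}
    - {"tx": -0.294,"ty": 0.173,"tz": -0.24,"rx": 0,"ry": 0,"rz": 0}
    - {"tx": -0.294,"ty": 0.173,"tz": -0.255,"rx": 0,"ry": 0,"rz": 0}
    - {"tx": -0.294,"ty": 0.173,"tz": -0.255,"rx": 0,"ry": 0,"rz": 0}

```text
t: 7.2
tool_pos: [0.4753, -0.0878, 0.0314]
orientation: [0.0, 0.998, 0.069, -0.002]
wrist_force: [-0.6, -0.6, 0.7]
grip_width: 0.0003
```

```bash
python3 -c "
from h import *
s=st()
for x in (-.085,-.04,-.03): print(x,(f2w(x,-.001)-s['tool_pos'][:2])/.4)
im=cams.get_image('wrist'); cv2.imwrite('pics/f_wrist.png',im[:,:,::-1])
"
```

```text
t 7.20 tcp [ 0.4753 -0.0878  0.0314] fix [-1.309e-01  1.000e-04] yaw 7.9 z [-0.004 -0.    -1.   ] F [-0.6 -0.6  0.7] w 0.000
-0.085 [0.11405897 0.01306086]
-0.04 [0.22550473 0.02842612]
-0.03 [0.25027046 0.03184062]
```

View pics/f_wrist.png

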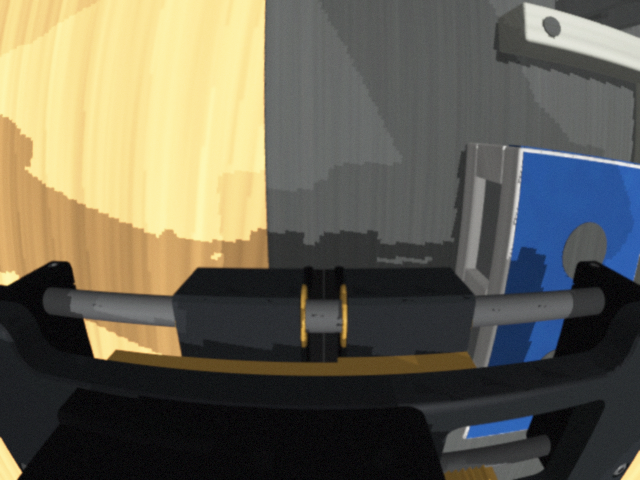

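Emit:
arm_command:
  commands:
    - {"tx": 0.05,"ty": 0.006,"tz": 0,"rx": 0,"ry": 0,"rz": 0}
    - {"tx": 0.1,"ty": 0.012,"tz": 0,"rx": 0,"ry": 0,"rz": 0}
    - {"tx": 0.125,"ty": 0.015,"tz": 0,"rx": 0,"ry": 0,"rz": 0}
    - {"tx": 0.145,"ty": 0.018,"tz": 0,"rx": 0,"ry": 0,"rz": 0}
    - {"tx": 0.16,"ty": 0.02,"tz": 0,"rx": 0,"ry": 0,"rz": 0}
    - {"tx": 0.175,"ty": 0.022,"tz": 0,"rx": 0,"ry": 0,"rz": 0}
    - {"tx": 0.19,"ty": 0.024,"tz": 0,"rx": 0,"ry": 0,"rz": 0}
    - {"tx": 0.205,"ty": 0.026,"tz": 0,"rx": 0,"ry": 0,"rz": 0}
    - {"tx": 0.22,"ty": 0.028,"tz": 0,"rx": 0,"ry": 0,"rz": 0}
    - {"tx": 0.23,"ty": 0.029,"tz": 0,"rx": 0,"ry": 0,"rz": 0}

```text
t: 8.08
tool_pos: [0.5654, -0.077, 0.034]
orientation: [-0.0, 0.998, 0.069, -0.003]
wrist_force: [-8.8, -1.1, 10.5]
grip_width: 0.0005
```

```bash
python3 -c "
from h import *
s=st()
im=cams.get_image('wrist'); cv2.imwrite('pics/g_wrist.png',im[:,:,::-1])
"
```

```text
t 8.08 tcp [ 0.5654 -0.077   0.034 ] fix [-0.0402 -0.0015] yaw 7.9 z [-0.005  0.001 -1.   ] F [-8.8 -1.1 10.5] w 0.000
```

View pics/g_wrist.png

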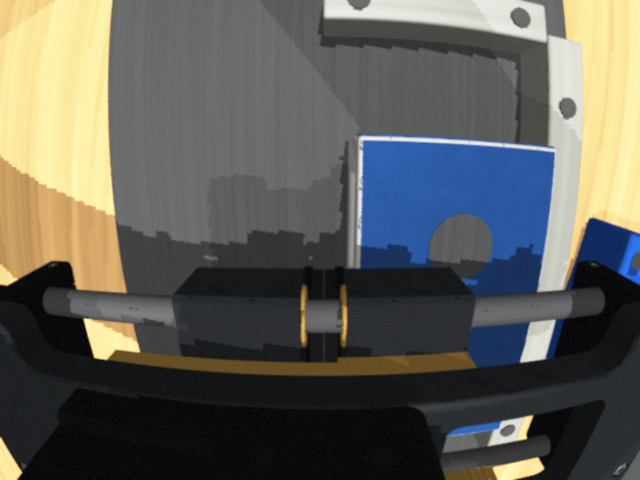

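Run:
```python
from h import *
s=telemetry.state()
for n,px,z in [("cast -x+y",(361,135),.068),("cast +x+y",(554,150),.068),("cast side -x",(357,265),.068),("stop inner bottom edge R",(524,45),.042),("stop corner",(323,38),.042)]: print(n,w2f(watz(px,z,s)).round(4))
```

```text
cast -x+y [-0.026   0.0685]
cast +x+y [0.0516 0.0676]
cast side -x [-0.0265  0.0216]
stop inner bottom edge R [0.0521 0.1155]
stop corner [-0.0392  0.1099]
```

Emit:
arm_command:
  commands:
    - {"tx": 0.01,"ty": 0.001,"tz": 0.01,"rx": 0,"ry": 0,"rz": 0}
    - {"tx": 0.015,"ty": 0.002,"tz": 0.01,"rx": 0,"ry": 0,"rz": 0}
    - {"tx": 0.02,"ty": 0.003,"tz": 0.01,"rx": 0,"ry": 0,"rz": 0}
    - {"tx": 0.02,"ty": 0.003,"tz": 0.01,"rx": 0,"ry": 0,"rz": 0}

```text
t: 8.47
tool_pos: [0.576, -0.0745, 0.0369]
orientation: [-0.0, 0.998, 0.07, -0.0]
wrist_force: [-3.5, 0.3, 1.6]
grip_width: 0.0006
```

```bash
python3 -c "
from h import *
s=st()
im=cams.get_image('wrist'); cv2.imwrite('pics/h_wrist.png',im[:,:,::-1])
"
```

```text
t 8.47 tcp [ 0.576  -0.0745  0.0369] fix [-0.0293 -0.0005] yaw 8.0 z [-0.001  0.    -1.   ] F [-3.5  0.3  1.6] w 0.001
```

Emit:
arm_command:
  commands:
    - {"tx": 0.003,"ty": 0.0,"tz": 0.0,"rx": 0,"ry": 0,"rz": 0}
    - {"tx": 0.007,"ty": 0.001,"tz": 0.0,"rx": 0,"ry": 0,"rz": 0}
    - {"tx": 0.01,"ty": 0.001,"tz": 0.0,"rx": 0,"ry": 0,"rz": 0}
    - {"tx": 0.01,"ty": 0.001,"tz": 0.0,"rx": 0,"ry": 0,"rz": 0}

```text
t: 8.85
tool_pos: [0.5788, -0.0746, 0.0368]
orientation: [-0.0, 0.998, 0.069, -0.002]
wrist_force: [-6.1, -0.8, 4.1]
grip_width: 0.0006
```

```bash
python3 -c "
from h import *
s=st()
im=cams.get_image('wrist'); cv2.imwrite('pics/i_wrist.png',im[:,:,::-1])
"
```

```text
t 8.85 tcp [ 0.5788 -0.0746  0.0368] fix [-0.0266 -0.001 ] yaw 8.0 z [-0.003  0.    -1.   ] F [-6.1 -0.8  4.1] w 0.001
```

View pics/i_wrist.png

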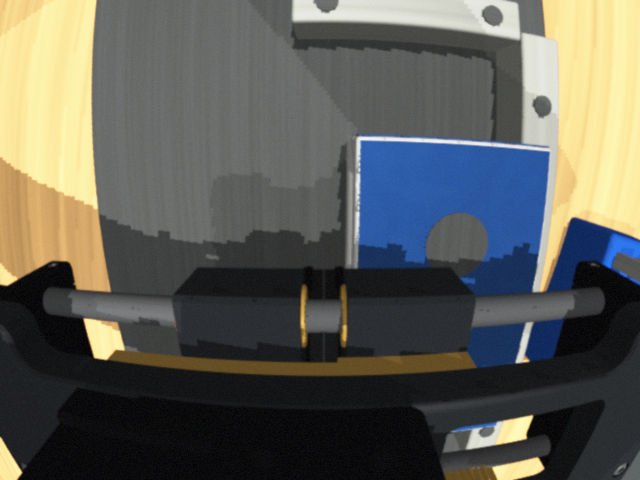

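Run:
```python
from h import *
s=telemetry.state()
for n,px,z in [("cast -x+y",(358,135),.068),("cast +x+y",(549,150),.068),("cast -x s",(357,265),.068),("cast +x s",(545,250),.068),("stop corner inner",(296,39),.042),("stop inner R",(500,46),.042),("fence in",(523,60),.042),("fence in",(523,130),.042)]: print(n,w2f(watz(px,z,s)).round(4))
```

```text
cast -x+y [-0.0144  0.0691]
cast +x+y [0.0634 0.0681]
cast -x s [-0.0137  0.0212]
cast +x s [0.067  0.0265]
stop corner inner [-0.0382  0.1109]
stop inner R [0.0531 0.1143]
fence in [0.0653 0.1095]
fence in [0.0654 0.0761]
```

Emit:
arm_command:
  commands:
    - {"tx": 0.005,"ty": 0.0,"tz": 0.0,"rx": 0,"ry": 0,"rz": 0}
    - {"tx": 0.01,"ty": 0.001,"tz": 0.0,"rx": 0,"ry": 0,"rz": 0}
    - {"tx": 0.015,"ty": 0.002,"tz": 0.0,"rx": 0,"ry": 0,"rz": 0}
    - {"tx": 0.015,"ty": 0.002,"tz": 0.0,"rx": 0,"ry": 0,"rz": 0}

```text
t: 9.23
tool_pos: [0.5787, -0.0745, 0.0366]
orientation: [-0.002, 0.998, 0.069, -0.008]
wrist_force: [-20.2, -0.7, 17.2]
grip_width: 0.0005
```

```bash
python3 -c "
from h import *
s=st()
im=cams.get_image('wrist'); cv2.imwrite('pics/j_wrist.png',im[:,:,::-1])
"
```

```text
t 9.23 tcp [ 0.5787 -0.0745  0.0366] fix [-0.0267 -0.0009] yaw 7.9 z [-0.016  0.002 -1.   ] F [-20.2  -0.7  17.2] w 0.000
```

View pics/j_wrist.png

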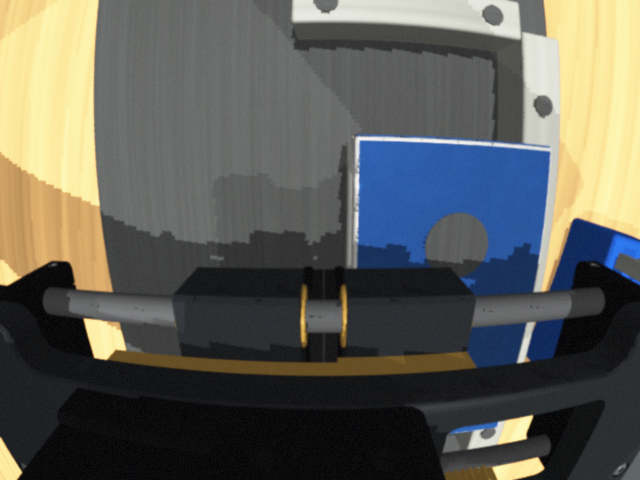

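```bash
python3 -c "
from h import *
s=telemetry.state()
print((f2w(.025,-.12)-s['tool_pos'][:2])/.4,(f2w(0.0,.01)-f2w(0,0))/.4)
"
```

```text
[ 0.1686338  -0.27740478] [-0.0034145   0.02476573]
```

Emit:
arm_command:
  commands:
    - {"tx": -0.06,"ty": -0.01,"tz": 0.0,"rx": 0,"ry": 0,"rz": 0}
    - {"tx": -0.06,"ty": -0.01,"tz": 0.1,"rx": 0,"ry": 0,"rz": 0}
    - {"tx": -0.06,"ty": -0.01,"tz": 0.2,"rx": 0,"ry": 0,"rz": 0}
    - {"tx": 0.0,"ty": -0.09,"tz": 0.25,"rx": 0,"ry": 0,"rz": 0}
    - {"tx": 0.05,"ty": -0.18,"tz": 0.25,"rx": 0,"ry": 0,"rz": 0}
    - {"tx": 0.1,"ty": -0.25,"tz": 0.25,"rx": 0,"ry": 0,"rz": 0}
    - {"tx": 0.158,"ty": -0.278,"tz": 0.25,"rx": 0,"ry": 0,"rz": 0}
    - {"tx": 0.158,"ty": -0.278,"tz": 0.18,"rx": 0,"ry": 0,"rz": 0}
    - {"tx": 0.158,"ty": -0.278,"tz": 0.09,"rx": 0,"ry": 0,"rz": 0}
    - {"tx": 0.158,"ty": -0.278,"tz": 0.0,"rx": 0,"ry": 0,"rz": 0}

```text
t: 10.12
tool_pos: [0.6524, -0.1851, 0.037]
orientation: [0.001, 0.998, 0.07, 0.003]
wrist_force: [0.1, 0.6, -0.4]
grip_width: 0.001
```

```bash
python3 -c "
from h import *
s=st()
print((f2w(.025,-.085)-s['tool_pos'][:2])/.4,(f2w(.025,-.033)-s['tool_pos'][:2])/.4)
im=cams.get_image('wrist'); cv2.imwrite('pics/k_wrist.png',im[:,:,::-1])
"
```

```text
t 10.12 tcp [ 0.6524 -0.1851  0.037 ] fix [ 0.0312 -0.1205] yaw 8.0 z [ 0.006 -0.001 -1.   ] F [ 0.1  0.6 -0.4] w 0.001
[-0.02748439  0.08579678] [-0.04523981  0.21457856]
```

View pics/k_wrist.png

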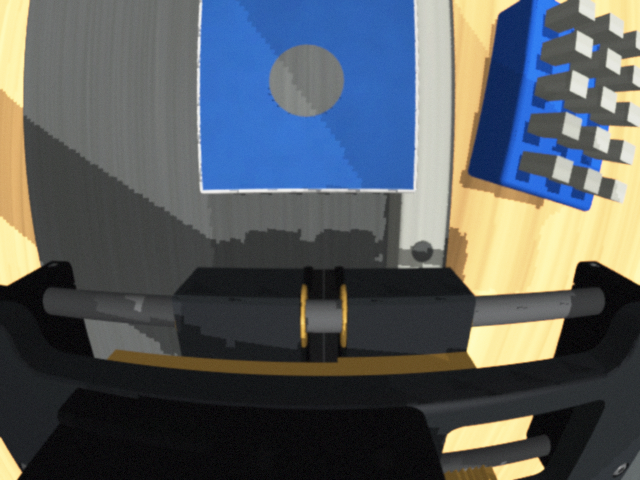

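Emit:
arm_command:
  commands:
    - {"tx": -0.015,"ty": 0.04,"tz": 0,"rx": 0,"ry": 0,"rz": 0}
    - {"tx": -0.027,"ty": 0.08,"tz": 0,"rx": 0,"ry": 0,"rz": 0}
    - {"tx": -0.03,"ty": 0.095,"tz": 0,"rx": 0,"ry": 0,"rz": 0}
    - {"tx": -0.032,"ty": 0.11,"tz": 0,"rx": 0,"ry": 0,"rz": 0}
    - {"tx": -0.034,"ty": 0.125,"tz": 0,"rx": 0,"ry": 0,"rz": 0}
    - {"tx": -0.036,"ty": 0.14,"tz": 0,"rx": 0,"ry": 0,"rz": 0}
    - {"tx": -0.038,"ty": 0.155,"tz": 0,"rx": 0,"ry": 0,"rz": 0}
    - {"tx": -0.04,"ty": 0.17,"tz": 0,"rx": 0,"ry": 0,"rz": 0}
    - {"tx": -0.042,"ty": 0.185,"tz": 0,"rx": 0,"ry": 0,"rz": 0}
    - {"tx": -0.044,"ty": 0.2,"tz": 0,"rx": 0,"ry": 0,"rz": 0}

```text
t: 11.0
tool_pos: [0.6327, -0.1058, 0.0378]
orientation: [0.001, 0.998, 0.069, 0.001]
wrist_force: [0.6, -6.6, 1.8]
grip_width: 0.0007
```

```bash
python3 -c "
from h import *
s=st()
im=cams.get_image('wrist'); cv2.imwrite('pics/l_wrist.png',im[:,:,::-1])
"
```

```text
t 11.00 tcp [ 0.6327 -0.1058  0.0378] fix [ 0.0226 -0.0393] yaw 7.9 z [ 0.002 -0.002 -1.   ] F [ 0.6 -6.6  1.8] w 0.001
```

View pics/l_wrist.png

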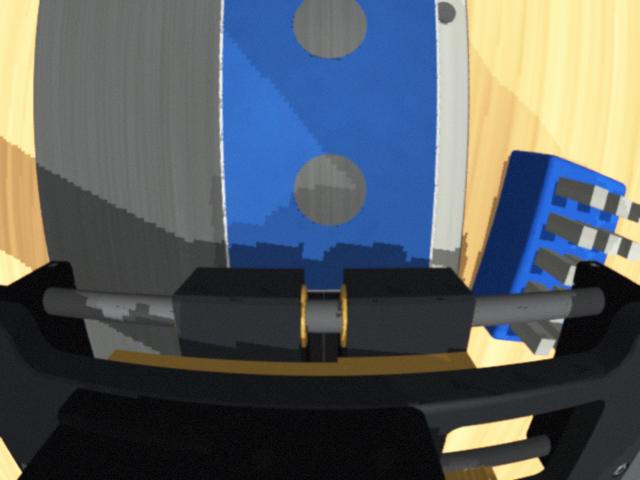

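Emit:
arm_command:
  commands:
    - {"tx": -0.001,"ty": 0.01,"tz": 0,"rx": 0,"ry": 0,"rz": 0}
    - {"tx": -0.001,"ty": 0.02,"tz": 0,"rx": 0,"ry": 0,"rz": 0}
    - {"tx": -0.002,"ty": 0.03,"tz": 0,"rx": 0,"ry": 0,"rz": 0}
    - {"tx": -0.003,"ty": 0.035,"tz": 0,"rx": 0,"ry": 0,"rz": 0}
    - {"tx": -0.003,"ty": 0.035,"tz": 0,"rx": 0,"ry": 0,"rz": 0}

```text
t: 11.47
tool_pos: [0.6318, -0.0984, 0.0381]
orientation: [0.005, 0.998, 0.067, 0.002]
wrist_force: [1.1, -15.6, -0.8]
grip_width: 0.0007
```

```bash
python3 -c "
from h import *
s=st()"
```

```text
t 11.47 tcp [ 0.6318 -0.0984  0.0381] fix [ 0.0226 -0.0318] yaw 7.7 z [ 0.005 -0.01  -1.   ] F [  1.1 -15.6  -0.8] w 0.001
```

Emit:
arm_command:
  commands:
    - {"tx": -0.001,"ty": 0.008,"tz": 0,"rx": 0,"ry": 0,"rz": 0}
    - {"tx": -0.002,"ty": 0.012,"tz": 0,"rx": 0,"ry": 0,"rz": 0}
    - {"tx": -0.002,"ty": 0.012,"tz": 0,"rx": 0,"ry": 0,"rz": 0}

```text
t: 11.72
tool_pos: [0.6318, -0.0983, 0.0389]
orientation: [0.008, 0.998, 0.066, 0.003]
wrist_force: [4.0, -22.6, -0.4]
grip_width: 0.0005
```

```bash
python3 -c "
from h import *
s=st()"
```

```text
t 11.72 tcp [ 0.6318 -0.0983  0.0389] fix [ 0.0227 -0.0317] yaw 7.6 z [ 0.008 -0.016 -1.   ] F [  4.  -22.6  -0.4] w 0.001
```

Emit:
arm_command:
  commands:
    - {"tx": 0.007,"ty": -0.08,"tz": 0,"rx": 0,"ry": 0,"rz": 0}
    - {"tx": 0.01,"ty": -0.12,"tz": 0.05,"rx": 0,"ry": 0,"rz": 0}
    - {"tx": 0.0,"ty": -0.12,"tz": 0.15,"rx": 0,"ry": 0,"rz": 0}
    - {"tx": 0,"ty": -0.12,"tz": 0.25,"rx": 0,"ry": 0,"rz": 0}
    - {"tx": 0,"ty": -0.12,"tz": 0.35,"rx": 0,"ry": 0,"rz": 0}
    - {"tx": 0,"ty": -0.12,"tz": 0.45,"rx": 0,"ry": 0,"rz": 0}
    - {"tx": 0,"ty": -0.12,"tz": 0.55,"rx": 0,"ry": 0,"rz": 0}
    - {"tx": 0,"ty": -0.12,"tz": 0.6,"rx": 0,"ry": 0,"rz": 0}
    - {"tx": 0,"ty": -0.12,"tz": 0.6,"rx": 0,"ry": 0,"rz": 0}
    - {"tx": 0,"ty": -0.12,"tz": 0.6,"rx": 0,"ry": 0,"rz": 0}

```text
t: 12.55
tool_pos: [0.6304, -0.1321, 0.2778]
orientation: [-0.001, 0.998, 0.07, 0.001]
wrist_force: [0.0, 0.3, -1.5]
grip_width: 0.0006
```

```bash
python3 -c "
from h import *
s=st()
im=cams.get_image('wrist'); cv2.imwrite('pics/m_wrist.png',im[:,:,::-1])
cv2.imwrite('pics/m_wristz.png',cv2.resize(im[0:260,180:480,::-1],None,fx=2.3,fy=2.3,interpolation=cv2.INTER_CUBIC))
"
```

```text
t 12.55 tcp [ 0.6304 -0.1321  0.2778] fix [ 0.0166 -0.065 ] yaw 8.1 z [ 0.002  0.002 -1.   ] F [ 0.   0.3 -1.5] w 0.001
```

View pics/m_wristz.png

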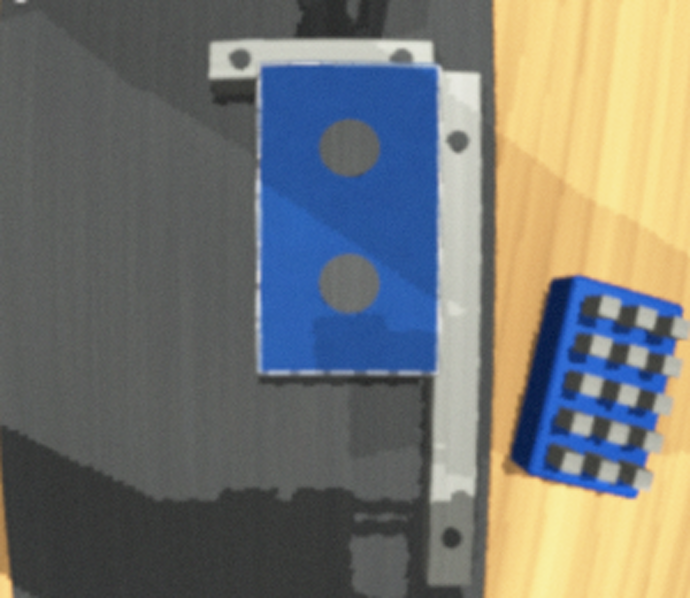

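Run:
```python
from h import *
s=telemetry.state()
z=lambda x,y:(x/2.3+180-.3,y/2.3-.3)
C=[watz(z(*p),.068,s) for p in [(258,65),(440,66),(437,374),(258,374)]]
for c in C: print(w2f(c).round(4))
c=w2f(np.mean(C,0)); print("centre",c)
for n,p,l in [("stop -x inner",(210,80),.042),("stop -x outer",(210,43),.042),("fence end in",(428,584),.042),("fence end out",(470,584),.042),("fence +y outer",(480,73),.042)]: print(n,w2f(watz(z(*p),l,s)).round(4))
x,e=tri([376.5,206.8],[251.2,263.1]); print("grip fix",w2f(x),x[2])
h=f2w(.025,.165)
for ph in (1.6,1.7,1.8,1.9,2.0):
    g=[*f2w(.025,.165-.128*np.cos(ph)),.082+.128*np.sin(ph)]; print(ph,proj("scene",g),proj("top",g))
```

```text
[-0.0162  0.1173]
[0.0625 0.1178]
[ 0.062  -0.0198]
[-0.0157 -0.0204]
centre [0.02317844 0.04872939]
stop -x inner [-0.0407  0.1185]
stop -x outer [-0.0411  0.1374]
fence end in [ 0.0639 -0.1236]
fence end out [ 0.0848 -0.1236]
fence +y outer [0.0846 0.1234]
grip fix [0.02193595 0.20486323] 0.2040888472310634
1.6 [361.33555102 200.36482305] [270.54175175 255.44538891]
1.7 [367.19713068 202.59774156] [264.14812936 257.12308192]
1.8 [372.9850869  205.30664379] [257.9134963 258.9014602]
1.9 [378.62253624 208.45997359] [251.92213749 260.75584642]
2.0 [384.03406619 212.01845393] [246.25321714 262.66053397]
```

Run:
```python
from h import *
s=telemetry.state()
print((f2w(.024,.268)-s['tool_pos'][:2])/.4)
for ph in (2.0,1.9,1.7,1.5,1.3,1.1,.9,.7,.5,.3,.15,.05,0,-.03):
    r=.12;y=.165-r*np.cos(ph)+.009*np.sin(ph)+.0095-.0013;z=.082+r*np.sin(ph)+.009*np.cos(ph)
    print(ph,f2w(.024,y).round(4),round(z,4))
```

```text
[-0.09350167  0.82681691]
2.0 [0.5972 0.1624] 0.1874
1.9 [0.5987 0.1517] 0.1926
1.7 [0.6018 0.129 ] 0.1998
1.5 [0.6051 0.1053] 0.2023
1.3 [0.6083 0.0816] 0.2
1.1 [0.6115 0.0589] 0.193
0.9 [0.6143 0.0379] 0.1816
0.7 [0.6169 0.0197] 0.1662
0.5 [0.6189 0.0048] 0.1474
0.3 [ 0.6204 -0.0061] 0.1261
0.15 [ 0.6211 -0.0114] 0.1088
0.05 [ 0.6214 -0.0134] 0.097
0 [ 0.6215 -0.014 ] 0.091
-0.03 [ 0.6215 -0.0142] 0.0874
```

Emit:
arm_command:
  commands:
    - {"tx": 0.0,"ty": 0.08,"tz": 0.06,"rx": 0,"ry": 0,"rz": 0}
    - {"tx": -0.01,"ty": 0.16,"tz": 0.1,"rx": 0,"ry": 0,"rz": 0}
    - {"tx": -0.02,"ty": 0.26,"tz": 0.1,"rx": 0,"ry": 0,"rz": 0}
    - {"tx": -0.03,"ty": 0.36,"tz": 0.1,"rx": 0,"ry": 0,"rz": 0}
    - {"tx": -0.04,"ty": 0.46,"tz": 0.1,"rx": 0,"ry": 0,"rz": 0}
    - {"tx": -0.06,"ty": 0.56,"tz": 0.1,"rx": 0,"ry": 0,"rz": 0}
    - {"tx": -0.08,"ty": 0.66,"tz": 0.1,"rx": 0,"ry": 0,"rz": 0}
    - {"tx": -0.095,"ty": 0.76,"tz": 0.1,"rx": 0,"ry": 0,"rz": 0}
    - {"tx": -0.095,"ty": 0.83,"tz": 0.1,"rx": 0,"ry": 0,"rz": 0}
    - {"tx": -0.095,"ty": 0.83,"tz": 0.1,"rx": 0,"ry": 0,"rz": 0}

```text
t: 13.43
tool_pos: [0.5887, 0.2086, 0.3133]
orientation: [-0.002, 0.997, 0.076, -0.003]
wrist_force: [-0.6, 0.7, -0.2]
grip_width: 0.0007
```

```bash
python3 -c "
from h import *
s=st()
print((f2w(.024,.268)-s['tool_pos'][:2])/.4)
im=cams.get_image('scene'); cv2.imwrite('pics/n_scene.png',cv2.resize(im[130:300,180:420,::-1],None,fx=3.2,fy=3.2))
"
```

```text
t 13.43 tcp [0.5887 0.2086 0.3133] fix [0.0219 0.2782] yaw 8.8 z [-0.006  0.003 -1.   ] F [-0.6  0.7 -0.2] w 0.001
[ 0.0087454  -0.02454011]
```

View pics/n_scene.png

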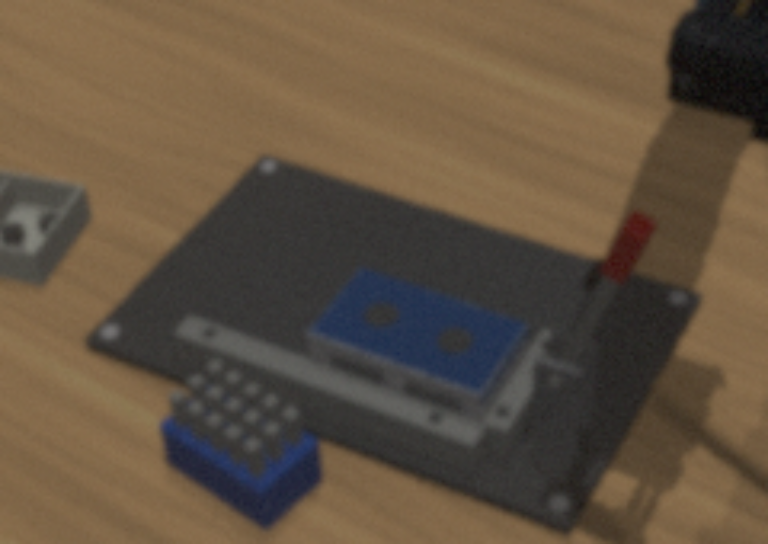

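Emit:
arm_command:
  commands:
    - {"tx": 0.0,"ty": 0.0,"tz": -0.1,"rx": 0,"ry": 0,"rz": 0}
    - {"tx": 0.0,"ty": 0.0,"tz": -0.2,"rx": 0,"ry": 0,"rz": 0}
    - {"tx": 0.005,"ty": 0.0,"tz": -0.28,"rx": 0,"ry": 0,"rz": -0.008}
    - {"tx": 0.01,"ty": -0.02,"tz": -0.3,"rx": 0,"ry": 0,"rz": -0.008}
    - {"tx": 0.014,"ty": -0.05,"tz": -0.3,"rx": 0,"ry": 0,"rz": -0.008}
    - {"tx": 0.018,"ty": -0.08,"tz": -0.3,"rx": 0,"ry": 0,"rz": -0.008}
    - {"tx": 0.022,"ty": -0.11,"tz": -0.3,"rx": 0,"ry": 0,"rz": -0.008}
    - {"tx": 0.022,"ty": -0.11,"tz": -0.3,"rx": 0,"ry": 0,"rz": -0.008}

```text
t: 14.15
tool_pos: [0.6028, 0.1498, 0.1996]
orientation: [-0.0, 0.998, 0.06, 0.002]
wrist_force: [1.1, -0.5, 0.5]
grip_width: 0.0003
```

```bash
python3 -c "
from h import *
s=st()
im=cams.get_image('wrist'); cv2.imwrite('pics/o_wrist.png',im[:,:,::-1])
"
```

```text
t 14.15 tcp [0.6028 0.1498 0.1996] fix [0.0279 0.218 ] yaw 6.9 z [ 0.005  0.    -1.   ] F [ 1.1 -0.5  0.5] w 0.000
```

View pics/o_wrist.png

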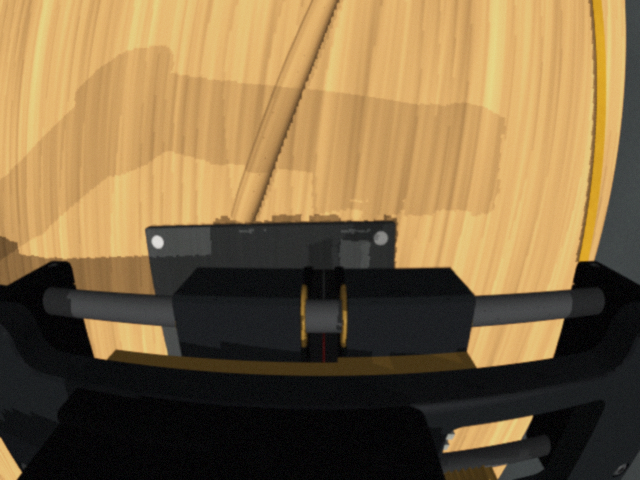

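Emit:
arm_command:
  commands:
    - {"tx": -0.004,"ty": -0.026,"tz": -0.005,"rx": 0,"ry": 0,"rz": 0.012}
    - {"tx": -0.003,"ty": -0.052,"tz": -0.008,"rx": 0,"ry": 0,"rz": 0.012}
    - {"tx": 0.0,"ty": -0.082,"tz": -0.006,"rx": 0,"ry": 0,"rz": 0.012}
    - {"tx": 0.003,"ty": -0.111,"tz": -0.004,"rx": 0,"ry": 0,"rz": 0.012}
    - {"tx": 0.006,"ty": -0.14,"tz": -0.006,"rx": 0,"ry": 0,"rz": 0.012}
    - {"tx": 0.009,"ty": -0.17,"tz": -0.011,"rx": 0,"ry": 0,"rz": 0.012}
    - {"tx": 0.013,"ty": -0.2,"tz": -0.018,"rx": 0,"ry": 0,"rz": 0.012}
    - {"tx": 0.017,"ty": -0.227,"tz": -0.028,"rx": 0,"ry": 0,"rz": 0.012}
    - {"tx": 0.021,"ty": -0.255,"tz": -0.041,"rx": 0,"ry": 0,"rz": 0.012}
    - {"tx": 0.025,"ty": -0.28,"tz": -0.057,"rx": 0,"ry": 0,"rz": 0.012}

```text
t: 15.03
tool_pos: [0.6109, 0.0406, 0.1735]
orientation: [0.0, 0.997, 0.072, 0.0]
wrist_force: [0.5, 1.4, 1.1]
grip_width: 0.0006
```

```bash
python3 -c "
from h import *
s=st()
im=cams.get_image('wrist'); cv2.imwrite('pics/p_wrist.png',im[:,:,::-1])
im=cams.get_image('scene'); cv2.imwrite('pics/p_scene.png',cv2.resize(im[130:300,180:420,::-1],None,fx=3.2,fy=3.2))
"
```

```text
t 15.03 tcp [0.6109 0.0406 0.1735] fix [0.0209 0.1087] yaw 8.3 z [ 0. -0. -1.] F [0.5 1.4 1.1] w 0.001
```

View pics/p_scene.png

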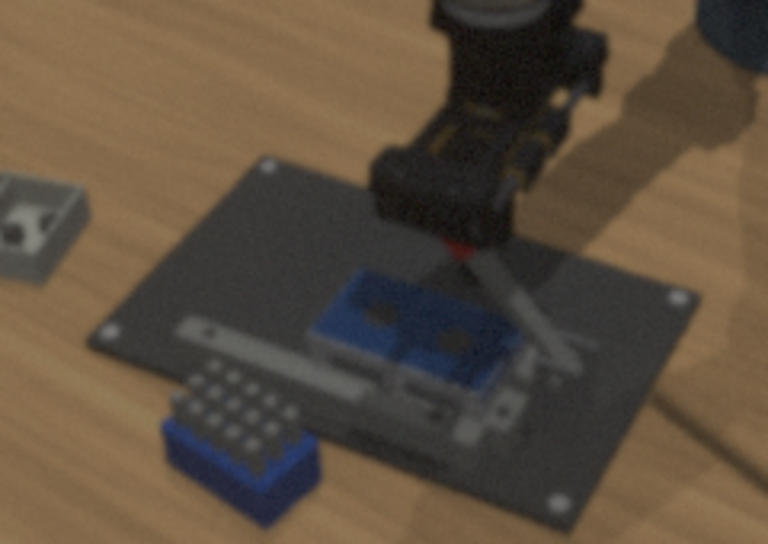

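View pics/p_wrist.png

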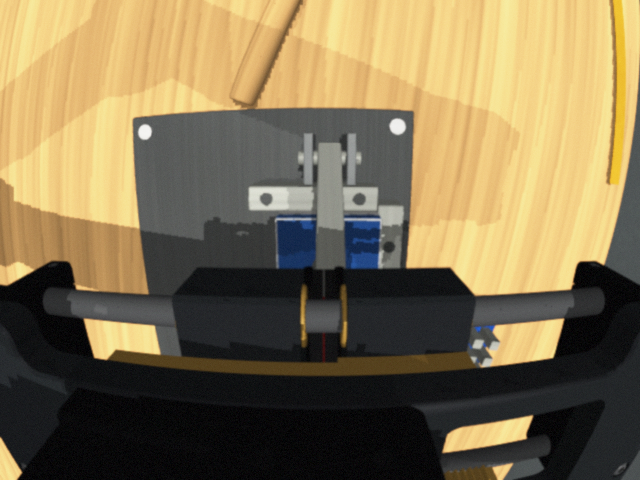

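Emit:
arm_command:
  commands:
    - {"tx": 0.006,"ty": -0.022,"tz": -0.016,"rx": 0,"ry": 0,"rz": 0}
    - {"tx": 0.01,"ty": -0.045,"tz": -0.035,"rx": 0,"ry": 0,"rz": 0}
    - {"tx": 0.013,"ty": -0.065,"tz": -0.057,"rx": 0,"ry": 0,"rz": 0}
    - {"tx": 0.016,"ty": -0.083,"tz": -0.08,"rx": 0,"ry": 0,"rz": 0}
    - {"tx": 0.018,"ty": -0.097,"tz": -0.106,"rx": 0,"ry": 0,"rz": 0}
    - {"tx": 0.02,"ty": -0.11,"tz": -0.132,"rx": 0,"ry": 0,"rz": 0}
    - {"tx": 0.022,"ty": -0.117,"tz": -0.152,"rx": 0,"ry": 0,"rz": 0}
    - {"tx": 0.022,"ty": -0.123,"tz": -0.173,"rx": 0,"ry": 0,"rz": 0}
    - {"tx": 0.022,"ty": -0.126,"tz": -0.188,"rx": 0,"ry": 0,"rz": 0}
    - {"tx": 0.022,"ty": -0.126,"tz": -0.188,"rx": 0,"ry": 0,"rz": 0}

```text
t: 15.97
tool_pos: [0.6187, -0.0085, 0.0972]
orientation: [0.0, 0.997, 0.073, -0.001]
wrist_force: [-0.0, -0.8, -0.4]
grip_width: 0.0009
```

```bash
python3 -c "
from h import *
s=st()
im=cams.get_image('wrist'); cv2.imwrite('pics/q_wrist.png',im[:,:,::-1])
"
```

```text
t 15.97 tcp [ 0.6187 -0.0085  0.0972] fix [0.022  0.0591] yaw 8.3 z [-0.002 -0.001 -1.   ] F [-0.  -0.8 -0.4] w 0.001
```

View pics/q_wrist.png

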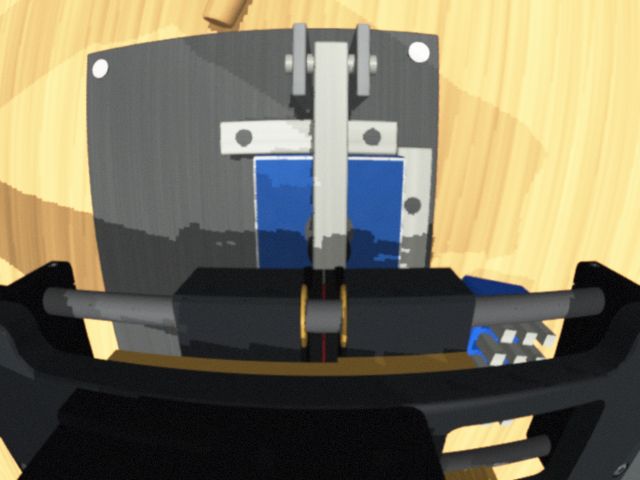

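Bar nearly level. Press down in small steps until the force builds.

Emit:
arm_command:
  commands:
    - {"tx": 0,"ty": 0,"tz": -0.008,"rx": 0,"ry": 0,"rz": 0}
    - {"tx": 0,"ty": 0,"tz": -0.014,"rx": 0,"ry": 0,"rz": 0}
    - {"tx": 0,"ty": 0,"tz": -0.018,"rx": 0,"ry": 0,"rz": 0}
    - {"tx": 0,"ty": 0,"tz": -0.018,"rx": 0,"ry": 0,"rz": 0}

```text
t: 16.35
tool_pos: [0.6196, -0.0079, 0.0916]
orientation: [-0.0, 0.997, 0.073, 0.0]
wrist_force: [1.0, -0.5, 0.1]
grip_width: 0.0008
```

```bash
python3 -c "
from h import *
s=st()"
```

```text
t 16.35 tcp [ 0.6196 -0.0079  0.0916] fix [0.023  0.0595] yaw 8.4 z [ 0.  0. -1.] F [ 1.  -0.5  0.1] w 0.001
```

Emit:
arm_command:
  commands:
    - {"tx": 0,"ty": 0,"tz": -0.006,"rx": 0,"ry": 0,"rz": 0}
    - {"tx": 0,"ty": 0,"tz": -0.012,"rx": 0,"ry": 0,"rz": 0}
    - {"tx": 0,"ty": 0,"tz": -0.016,"rx": 0,"ry": 0,"rz": 0}
    - {"tx": 0,"ty": 0,"tz": -0.016,"rx": 0,"ry": 0,"rz": 0}

```text
t: 16.68
tool_pos: [0.6198, -0.008, 0.0911]
orientation: [-0.002, 0.997, 0.073, 0.0]
wrist_force: [-12.0, 2.0, 35.4]
grip_width: 0.0004
```

```bash
python3 -c "
from h import *
s=st()
im=cams.get_image('scene'); cv2.imwrite('pics/r_scene.png',cv2.resize(im[130:300,180:420,::-1],None,fx=3.2,fy=3.2))
"
```

```text
t 16.68 tcp [ 0.6198 -0.008   0.0911] fix [0.0232 0.0594] yaw 8.3 z [ 0.     0.004 -1.   ] F [-12.    2.   35.4] w 0.000
```

View pics/r_scene.png

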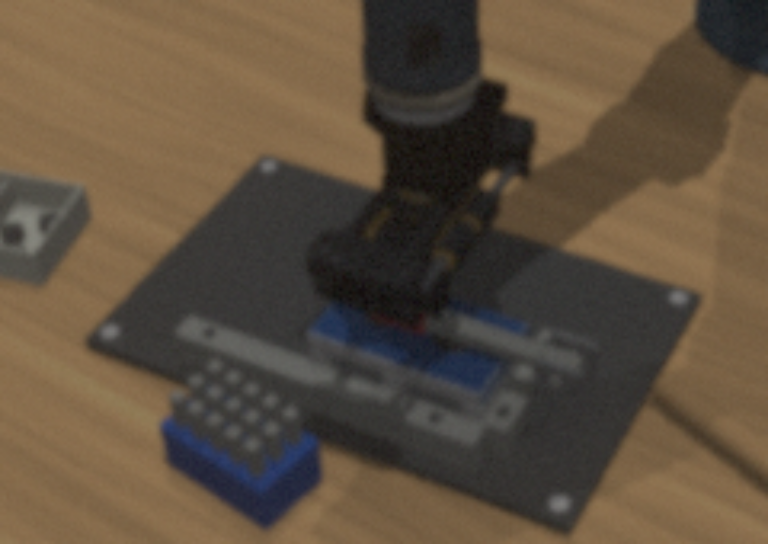

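Emit:
arm_command:
  commands:
    - {"tx": 0,"ty": 0,"tz": 0.04,"rx": 0,"ry": 0,"rz": 0}
    - {"tx": 0,"ty": 0,"tz": 0.12,"rx": 0,"ry": 0,"rz": 0}
    - {"tx": 0.0,"ty": 0,"tz": 0.22,"rx": 0,"ry": 0,"rz": 0}
    - {"tx": 0.01,"ty": -0.08,"tz": 0.32,"rx": 0,"ry": 0,"rz": 0}
    - {"tx": 0.015,"ty": -0.16,"tz": 0.42,"rx": 0,"ry": 0,"rz": 0}
    - {"tx": 0.02,"ty": -0.24,"tz": 0.48,"rx": 0,"ry": 0,"rz": 0}
    - {"tx": 0.02,"ty": -0.3,"tz": 0.48,"rx": 0,"ry": 0,"rz": 0}
    - {"tx": 0.02,"ty": -0.3,"tz": 0.48,"rx": 0,"ry": 0,"rz": 0}
    - {"tx": 0.02,"ty": -0.3,"tz": 0.48,"rx": 0,"ry": 0,"rz": 0}

```text
t: 17.48
tool_pos: [0.6272, -0.1315, 0.2786]
orientation: [0.001, 0.998, 0.07, 0.001]
wrist_force: [-0.6, 0.5, -0.3]
grip_width: 0.0002
```

```bash
python3 -c "
from h import *
s=st()
im=cams.get_image('wrist')
cv2.imwrite('pics/s_wristz.png',cv2.resize(im[0:260,180:480,::-1],None,fx=2.3,fy=2.3,interpolation=cv2.INTER_CUBIC))
im=cams.get_image('scene'); cv2.imwrite('pics/s_scene.png',cv2.resize(im[160:300,210:410,::-1],None,fx=3.9,fy=3.9))
"
```

```text
t 17.48 tcp [ 0.6272 -0.1315  0.2786] fix [ 0.0136 -0.064 ] yaw 8.0 z [ 0.002 -0.001 -1.   ] F [-0.6  0.5 -0.3] w 0.000
```

View pics/s_wristz.png

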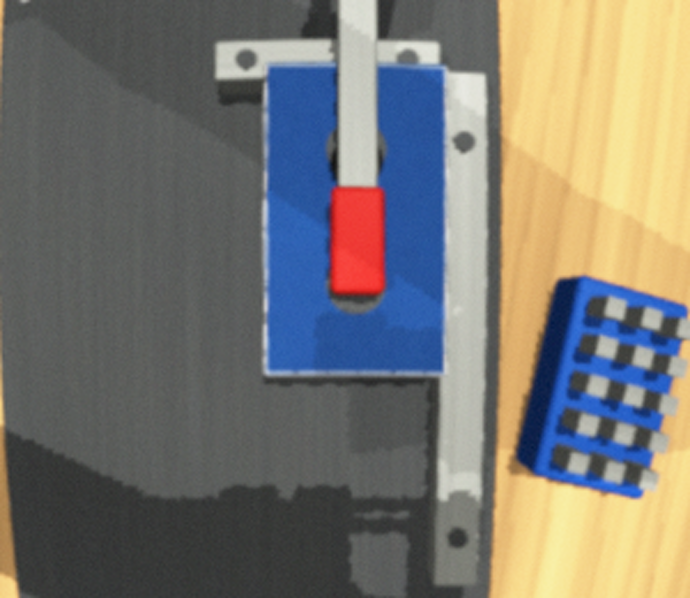

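View pics/s_scene.png

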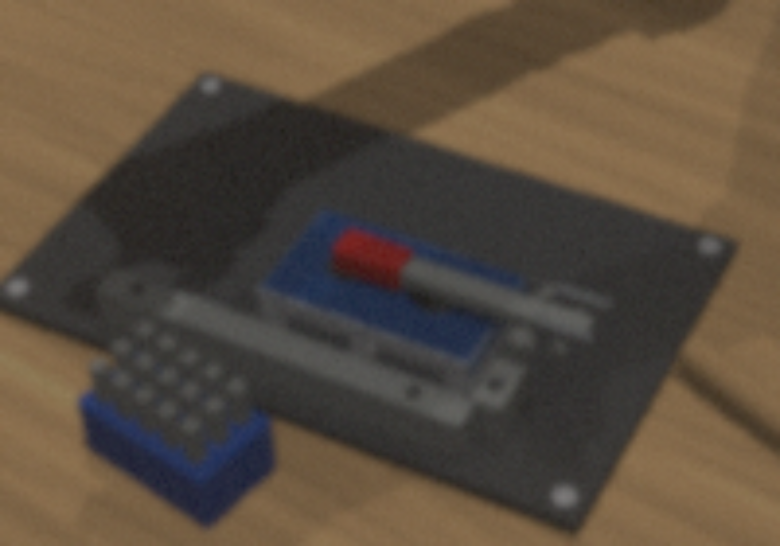

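Run:
```python
from h import *
s=st()
z=lambda x,y:(x/2.3+180-.3,y/2.3-.3)
C=[watz(z(*p),.068,s) for p in [(265,65),(446,66),(443,374),(265,374)]]
print([w2f(c).round(4).tolist() for c in C], w2f(np.mean(C,0)).round(4))
for p in [(434,584),(216,80)]: print(w2f(watz(z(*p),.042,s)).round(4))
arm.close_job()
```

```text
t 17.58 tcp [ 0.6273 -0.1269  0.2764] fix [ 0.0143 -0.0594] yaw 8.4 z [-0.001  0.001 -1.   ] F [ 0.3 -0.1  0.3] w 0.001
[[-0.0158, 0.1222], [0.0626, 0.1234], [0.0628, -0.0144], [-0.0145, -0.0155]] [0.0238 0.0539]
[ 0.0657 -0.1184]
[-0.0405  0.1232]
the job is handed in; nothing more can be done
```

I tipped the casting onto its back with a push near its top, so it lies flat with its blue face up. I slid it against the long fence, where it stalled at about 20 N. I then slid it against the end stop, where it stalled at about 23 N. Last, I swung the hold-down bar over and pressed until it stopped at 35 N, with the fingertip at 91 mm. That is the height expected for a level bar with its pad on the casting. I then backed the arm clear and handed the job in at about 17.6 s; no verdict was reported.

**Last checks:**
- **Wrist picture:** the casting sits square in the corner with the bar across it.
- **Wrist measurement:** before clamping, with the camera's error taken out against the fence and stop, the casting's centre was within about 1 mm of its home.
- **Final raw reading disagreed:** it put the casting's centre 4 mm too far toward the stop. The stop's inner face was off by about 3 mm the same way in that picture, and the tool pose had shifted about 5 mm since the picture was taken. I put the difference down to that shift, not to the casting moving.
- **Bar angle:** I judged this from the contact height and the pictures, not from a direct reading.
- **Bystanders:** I never reached for the hammer, the stamp holder or the parts box. The stamp holder and the hammer's handle end looked undisturbed in the last pictures. The parts box was outside those views, and I did not measure any of the three again.

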